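Put the forming die away and close the die case

TASK

Put the loose grooved steel die away in whichever of the case's two cradles is empty, lying flat beside the die already stored there. Then put the wooden cover squarely on the case, fully down, and swing both steel bars all the way in over the cover to lock it. Set the die and the cover down rather than dropping them, and leave the other tools on the bench where they are.

Things in the scene. Friction and masses are not known exactly. Their poses are not given: they have to be found in the camera images.
- case: Fixed base of the die case, a dark wood board 110 x 206 x 8 mm (x, y, z), left or right of the middle, yaw within 0.3. Origin: centre of its underside. On it: two cradles, centred at y = +33 and -33 mm; round them a curb, 76 x 136 mm outside, up to z = 14 mm, over which the cover fits; steel posts at y = +91 and -91 mm (14 mm across, up to z = 52 mm), each with a swing bar on top.
- cradle_1: One of two equal open wooden cradles, fixed on the case's board: 46 x 64 x 12 mm outside, walls and floor 4 mm thick, inside 38 x 56 mm, long side along the case's y. Origin: centre of its underside, 8 mm above the case's. Which cradle is at the case's left or right varies; one holds die_stored, the other is empty.
- cradle_2: The other cradle, same size and frame as cradle_1.
- die_loose: Grooved steel forming die lying on the bench near the middle, nearer the robot than the case: block 28 x 48 x 26 mm (x, y, z), its top 6 mm cut by three grooves along x; about 0.25 kg. Origin: centre of its underside. Grip it across its 28 mm width (x). Seated in a cradle its origin is 4 mm above the cradle's origin, its long side along the cradle's (either way round).
- die_stored: An equal die, already lying in one cradle; it stays there. Origin: centre of its underside.
- cover: Loose wooden cover, open below, 94 x 154 x 41 mm (x, y, z), walls 5 mm, inside 35 mm deep, about 0.3 kg, standing on the bench on the other side from the case. Origin: centre of its underside. On top at the centre a grip 14 mm wide (x), 44 mm long (y), z = 41 to 65 mm. Seated: origin 8 mm above the case's, axes aligned (or half turned), 4 mm play over the curb each way.
- bar_left (a joint): Angle (rad) of the steel swing bar on the case's +y post. 0: pointing in along the case's -y, over the cover (a stop: locked). Grows as it swings out towards the case's -x (1.57: pointing to -x), up to 2.4. Starts at 1.6 to 2.2, clear of the cover. Vertical axis, light friction (about 1 N at the stud), stays where it is left.
- bar_right (a joint): The same for the bar on the -y post: 0 points along the case's +y; grows as it swings out towards the case's -x.
- thumb_left (a point): Middle of the upright round thumb stud (10 mm across, 18 mm tall) on the left bar, 46 mm from its pivot at the case's (0, +91 mm). The bar is 14 mm wide, from z = 52 to 57 mm; the stud stands from z = 57 to 75 mm, this point at z = 66 mm.
- thumb_right (a point): The same on the right bar, pivot at the case's (0, -91 mm).
- hammer: Bystander: hammer 240 mm long lying roughly along y behind the work. Origin: near its middle, on the bench.
- tin: Bystander: closed tin, 60 mm across, 60 mm tall, at the left, nearer the robot than the work. Origin: centre of its underside.
- vee_block: Bystander: steel block with a slot, 50 x 70 x 38 mm, at the right, nearer the robot than the work. Origin: centre of its underside.
Not all that is in view belongs to the job. Leave any red or yellow look-alike of the cover alone.

How it is judged:
By the outcome, as a careful person would: the job done as asked, in the order asked, and still so for the second after the job is handed in, with the robot touching nothing.
It also fails if it takes over 72 s, if anything falls off the work surface, if the arm or the gripper's body presses on something with over 40 N, if the wrist force passes 120 N, or if a joint passes its speed limit or range.

ROBOT

A 6-joint arm with a two-finger parallel gripper is mounted at the origin on the work surface. World frame = base frame: x ahead of the robot, y to its left, z up, the work surface at z = 0. Lengths are in m, angles in rad, forces in N, time in s.
With the tool pointing down it reaches from about 0.375 to 0.975 m from the base axis. Payload 3.8 kg.
Tool frame: the origin (TCP) lies on the centre line of the jaws, within the pads' length; the fingertips stand 14 mm ahead of it and the grasp point (between the pads) lies 5 mm behind it; z points along the fingers, y is the line along which they close (so a half turn about z gives the same grasp; the last joint's range is limited). The gripper opens to 88 mm and grips with 3 to 60 N. Pads are 18 mm wide; open, the fingers measure 123 mm over their backs; the gripper's body (75 mm by 187 mm) begins 45 mm behind the grasp point.
Start: joints at [1.088, 0.264, 1.604, -0, 1.274, -0.037], TCP at [0.291, 0.609, 0.253] pointing down, gripper open.
Joint ranges: [-2.63, 2.63], [-0.94, 2.18], [0.31, 2.57], [-1.31, 4.45], [0, 2.66], [-2.55, 2.55]. Speed limits (rad/s): [2.57, 2.57, 3.14, 3.14, 3.14, 3.14].

INTERFACE

Orientations are given as a unit quaternion [w, x, y, z].
In Python, from bench import manip, fingers, planner, status, viewer, job gives the robot as it stands. The module is installed in compiled form; this text tells all that it offers. Calls block until the motion is done:
- manip.movep(position, orientation): joint-space move of the TCP to a pose.
- manip.movel(position, orientation=None, rate=0.15, force_limit=None): straight line of the TCP; orientation=None keeps the orientation; rate is the mean speed in m/s. With force_limit (N) it stops when the force on the tool has changed by that much, and returns True; else False.
- manip.goto_joints(angles): joint-space move.
- fingers.grip(opening, effort=None): opening from 0.0 (shut) to 1.0 (fully open); effort is the grip in N (None keeps the last); returns when the fingers have stopped.
- manip.pause(seconds).
- planner.inverse_kinematics(position, orientation): joint angles nearest the present ones, or None.
- status.read_state(): the state.
- viewer.read_camera(name): name is "scene" or "top" or "wrist"; returns (picture, depth): 384x512x3 uint8, blue, green, red; 384x512 float32, m along the optical axis (not along the pixel's ray), 0 where there is no reading.
- viewer.camera_info(name): a dict with "fx", "fy", "cx", "cy" (pixels), "dist_coeffs" ([k1, k2, p1, p2, k3] as OpenCV has them; the pictures are not rectified), "position" and "rotation" of the camera in the world. Camera axes: x right, y up, looking along -z (the intrinsics and any distortion apply to the point x, -y, -z); pixel columns grow to the right and rows downward; lengths in m; the calibration is good to about 2 mm. A picture is of the moment at which its call begins: read the wrist's pose just before it. camera_info takes no time and is no camera call; for the wrist camera it gives the pose at the moment of the call.
A pose or a line that the arm cannot do raises manip.Unreachable and nothing moves.
- job.close_job(): hands the job in; it is judged then, once.
The state is a dict: "time_s": time; "joints": joint angles; "joint_velocities": joint speeds; "joint_torque": joint torques, N m; "position": TCP position; "tcp_rot": TCP orientation; "force": force on the tool from outside, world axes, zero at the start; "wrist_torque": the same for the moment, N m; "finger_gap": opening from 0.0 (shut) to 1.0 (fully open); "grasp_force": force on a finger pad.
Only numpy, scipy, OpenCV 4.12 (cv2) and the standard library are available. Lean on these libraries where they do the work, as an engineer would, in place of code of your own. Each camera call takes 0.05 s, during which the arm holds its last target. There are 200 camera calls.

## Working session

There is one attempt and no reset: what is moved stays moved. The work goes in short steps, each a Python script; the robot and the scene stay as the last script left them, time stands still between calls to the robot, and variables do not carry over. Pictures are saved under pics/ and viewed, at most 10 in all, crops included, and the job is handed in when it is done.

```bash
mkdir -p pics; ls
cat > h.py <<'E'
import numpy as np, cv2
from bench import manip, fingers, planner, status, viewer, job
def snap(n):
    ci=viewer.camera_info(n); p,d=viewer.read_camera(n); return p,d,ci
def R(ci):
    r=np.array(ci["rotation"],float)
    if r.size==4:
        from scipy.spatial.transform import Rotation as Ro
        return Ro.from_quat([r[1],r[2],r[3],r[0]]).as_matrix()
    return r.reshape(3,3)
def rays(ci,px):
    K=np.array([[ci["fx"],0,ci["cx"]],[0,ci["fy"],ci["cy"]],[0,0,1.]])
    u=cv2.undistortPoints(np.array(px,float).reshape(-1,1,2),K,np.array(ci["dist_coeffs"],float)).reshape(-1,2)
    return np.c_[u[:,0],-u[:,1],-np.ones(len(u))]@R(ci).T
def onplane(ci,px,z):
    r=rays(ci,px); o=np.array(ci["position"]); return o+r*((z-o[2])/r[:,2])[:,None]
def cloud(d,ci):
    v,u=np.mgrid[0:d.shape[0],0:d.shape[1]]
    r=rays(ci,np.c_[u.ravel(),v.ravel()]); return (np.array(ci["position"])+r*d.reshape(-1,1)).reshape(*d.shape,3)
E
python3 - <<'E'
from h import *
for n in("scene","top"):
    p,d,ci=snap(n); cv2.imwrite(f"pics/{n}0.png",p); np.savez(f"{n}0.npz",p=p,d=d); print(n,ci)
print(status.read_state())
E
```

```text
pics
scene {'fx': 369.0028382634901, 'fy': 369.0028382634901, 'cx': 255.75852624550143, 'cy': 190.35430530333335, 'dist_coeffs': array([0.00050218, 0.        , 0.        , 0.        , 0.        ]), 'position': array([1.12780003, 0.56847063, 0.64453308]), 'rotation': array([0.32178116, 0.16298217, 0.4482669 , 0.81789393])}
top {'fx': 493.468219694796, 'fy': 493.468219694796, 'cx': 252.84073064129612, 'cy': 191.6287651935204, 'dist_coeffs': array([0.03468347, 0.        , 0.        , 0.        , 0.        ]), 'position': array([ 0.31055018, -0.05888098,  1.68664642]), 'rotation': array([-0.70243129, -0.05428393,  0.06581428,  0.70662014])}
{'time_s': 0.1, 'joints': array([ 1.08809013e+00,  2.64655753e-01,  1.60521949e+00, -1.28485039e-05,
        1.27369541e+00, -3.68888550e-02]), 'joint_velocities': array([-2.14947443e-03, -2.89211828e-03, -4.86154553e-03, -7.23559734e-05,
        1.33896026e-04, -1.95216231e-03]), 'joint_torque': array([ 1.47326453e-03, -5.03617501e+01, -3.58071864e+01,  7.29900179e-02,
        2.33123743e-02, -6.95878452e-05]), 'position': array([0.29077427, 0.60848869, 0.25153703]), 'tcp_rot': array([-2.48124479e-04,  2.21065311e-01,  9.75258504e-01, -9.57389400e-04]), 'force': array([0.53363337, 0.58728084, 0.69536114]), 'wrist_torque': array([ 0.01591831, -0.01354964, -0.01405498]), 'grasp_force': 0.0, 'finger_gap': 1.0006239472687757}
```

View pics/top0.png

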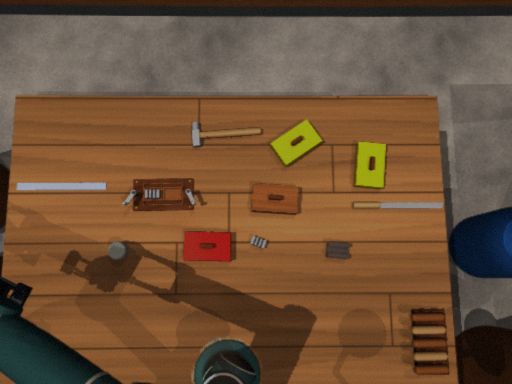

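View pics/scene0.png

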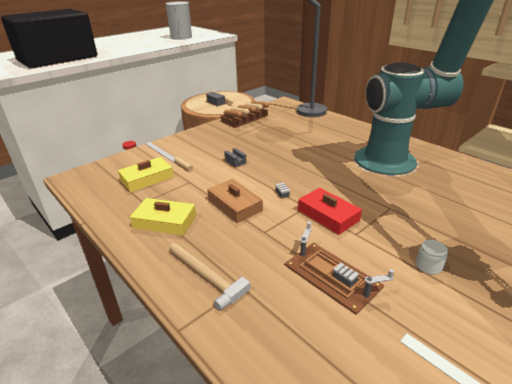

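Top view: the case is at (164,195), with the stored die in its left (+y) cradle and the right cradle empty. The studs are near (127,203) and (192,203).

- **Cover candidates:** brown (275,198), red (207,246), yellow (297,142) and yellow (371,164). I choose the brown wooden one.
- **Die candidates:** loose (259,241), stored (152,195) and vee block (338,250). I choose (259,241).

Next I take close wrist views.

```bash
cat >> h.py <<'E'
def quat(a):  # tool down; jaw line (tool y) along world angle a
    from scipy.spatial.transform import Rotation as Ro
    y=np.array([np.cos(a),np.sin(a),0]); z=np.array([0,0,-1.]); x=np.cross(y,z)
    q=Ro.from_matrix(np.c_[x,y,z]).as_quat(); return np.array([q[3],*q[:3]])
def lim(a): return (a+np.pi/2)%np.pi-np.pi/2
E
python3 - <<'E'
from h import *
ci=viewer.camera_info("top")
N=["case","cover","die","red","bL","bR","tin","vee"]
P=onplane(ci,[(164,195),(275,198),(259,241),(207,246),(127,203),(192,203),(118,250),(338,250)],0.03)
for n,q in zip(N,P): print(n,q.round(3))
s=status.read_state(); w=viewer.camera_info("wrist"); print(R(w).round(3),np.array(w["position"])-s["position"],w["fx"],w["cx"],w["cy"])
for nm,c in (("case",P[0]),("work",(P[1]+P[2])/2)):
    pos=[c[0]-0.06,c[1],0.33]
    done=False
    for a in (np.pi/2,-np.pi/2,):
        j=planner.inverse_kinematics(pos,quat(a)); print(nm,a,None if j is None else np.round(j,2))
    manip.movep(pos,quat(np.pi/2)); manip.pause(0.3)
    p,d,ci=snap("wrist"); cv2.imwrite(f"pics/w_{nm}.png",p); np.savez(f"w_{nm}.npz",p=p,d=d,ci=ci); print(ci["position"],R(ci).round(3),status.read_state()["time_s"],status.read_state()["joints"].round(2))
E
```

```text
case [0.585 0.214 0.03 ]
cover [ 0.573 -0.162  0.03 ]
die [ 0.427 -0.106  0.03 ]
red [0.412 0.067 0.03 ]
bL [0.558 0.338 0.03 ]
bR [0.557 0.119 0.03 ]
tin [0.401 0.361 0.03 ]
vee [ 0.396 -0.37   0.03 ]
[[ 0.431 -0.86  -0.273]
 [ 0.903  0.409  0.134]
 [-0.003 -0.304  0.953]] [-0.07210903  0.03450069  0.1322374 ] 312.9321662324325 255.38022124197096 197.8437851845183
case 1.5707963267948966 [ 0.34  0.02  1.74 -0.    1.38 -1.23]
case -1.5707963267948966 [ 0.34  0.02  1.74 -0.    1.38  1.91]
[0.44466192 0.21486868 0.46207949] [[-0.002 -0.953 -0.303]
 [ 1.    -0.002  0.001]
 [-0.001 -0.303  0.953]] 2.15 [ 0.34  0.02  1.74  0.    1.38 -1.23]
work 1.5707963267948966 [-0.35 -0.19  1.94 -0.    1.4  -1.92]
work -1.5707963267948966 [-0.35 -0.19  1.94 -0.    1.4   1.22]
[ 0.3602836  -0.13367252  0.462179  ] [[-0.002 -0.953 -0.304]
 [ 1.    -0.002  0.   ]
 [-0.001 -0.304  0.953]] 3.8417 [-0.35 -0.19  1.94  0.    1.4  -1.92]
```

```bash
python3 -c "
import cv2,numpy as np
a=cv2.imread('pics/w_case.png');b=cv2.imread('pics/w_work.png')
c=np.vstack([a,b]);c=cv2.resize(c,(400*2,600)) if 0 else np.hstack([cv2.resize(a[:, 60:460],(400,384)),cv2.resize(b[:,60:460],(400,384))])
cv2.imwrite('pics/pair.png',c)"
```

```text
(no output)
```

View pics/pair.png

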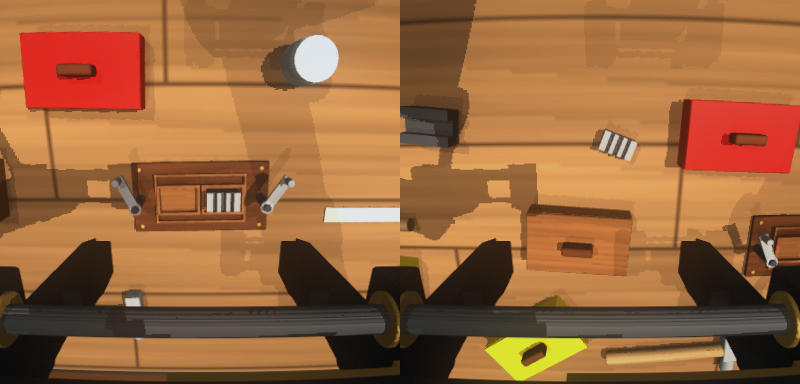

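Left half: the case is at (200,195), with its empty cradle at (178,198), the stored die at (223,201), and the studs at about (113,180) and (291,182). Right half: the loose die is at (617,145), and the brown cover with its grip is at (577,250). The red box is separate. Next I measure these from depth.

```bash
cat >> h.py <<'E'
def rect(C,lo,hi,xr,yr,n=""):
    m=(C[...,2]>lo)&(C[...,2]<hi)&(C[...,0]>xr[0])&(C[...,0]<xr[1])&(C[...,1]>yr[0])&(C[...,1]<yr[1])
    m=m.astype(np.uint8)
    k,l,s,_=cv2.connectedComponentsWithStats(m)
    if k<2: print(n,"none"); return None
    i=1+np.argmax(s[1:,4]); P=C[l==i]
    (c,sz,a)=cv2.minAreaRect((P[:,:2]*1000).astype(np.float32))
    a=np.radians(a)
    if sz[1]>sz[0]: long=a+np.pi/2
    else: long=a
    yaw=lim(long-np.pi/2)
    print(n,"c",np.round(c,1),"size",np.round(sorted(sz),1),"yaw",round(yaw,3),"z",(np.median(P[:,2])*1000).round(1),"n",len(P))
    return np.array(c)/1000,yaw,P
E
python3 - <<'E'
from h import *
for nm in("case","work"):
    f=np.load(f"w_{nm}.npz",allow_pickle=True); ci=f["ci"].item(); C=cloud(f["d"],ci); 
    if nm=="case":
        X=(.5,.68);Y=(.1,.32)
        print("bench",np.median(C[150:170,200:230,2]) , np.median(C[20:30,300,2]))
        rect(C,.004,.3,X,Y,"board+all")
        rect(C,.011,.03,X,Y,"curb+cradles")
        rect(C,.005,.011,X,Y,"board")
        rect(C,.030,.045,(.53,.63),(.15,.28),"stored")
        for s,yr in(("R",(.08,.15)),("L",(.27,.37))):
            rect(C,.049,.062,X,yr,"bar"+s)
            rect(C,.066,.085,X,yr,"stud"+s)
    else:
        rect(C,.018,.035,(.38,.48),(-.15,-.05),"die")
        rect(C,.034,.05,(.5,.66),(-.27,-.06),"cover")
        rect(C,.058,.075,(.5,.66),(-.27,-.06),"grip")
E
```

```text
bench 0.0009757709856706154 0.0004461635923058149
board+all c [588.  212.8] size [110.5 215.6] yaw 0.02 z 9.0 n 9587
curb+cradles c [588.  222.2] size [ 76.9 136.4] yaw 0.018 z 14.0 n 2517
board c [587.6 219.7] size [110.5 201.6] yaw 0.016 z 8.0 n 4362
stored c [585.8 254.9] size [29.5 47.6] yaw 0.022 z 37.2 n 664
barR c [571.1 121.2] size [17.9 59.4] yaw -1.057 z 57.3 n 415
studR c [548.1 110.7] size [8.1 9.4] yaw 0.759 z 74.7 n 57
barL c [569.4 324.8] size [17.9 57.8] yaw 0.962 z 57.0 n 405
studL c [547.4 337.2] size [8.9 9.3] yaw 0.154 z 74.5 n 60
die c [ 422.6 -103.2] size [27.3 48.5] yaw -0.368 z 25.5 n 679
cover c [ 568.3 -160.1] size [ 95.  154.6] yaw -0.067 z 41.0 n 5659
grip c [ 568.1 -159.8] size [14.3 42.9] yaw -0.069 z 64.6 n 312
```

Sizes and heights all match the description, and both studs lie 46 mm from their posts, so the case is at (588, 222) mm with yaw 0.018. Next: pick the die and place it in the −y cradle.

```bash
cat >> h.py <<'E'
CASE=np.array([.5880,.2222]); CY=.018
def cw(x,y):
    c,s=np.cos(CY),np.sin(CY); return CASE+np.array([c*x-s*y,s*x+c*y])
def st(m=""):
    s=status.read_state(); print(m,"t",round(s["time_s"],2),"pos",s["position"].round(4),"F",s["force"].round(1),"gap",round(s["finger_gap"],3),"gf",round(s["grasp_force"],1))
E
python3 - <<'E'
from h import *
D=np.array([.4226,-.1032]); ya=-.368; zt=.0240
q=quat(ya)
manip.movep([*D,.10],q); manip.movel([*D,zt],rate=.12); st("at die")
fingers.grip(0.0,35); st("gripped")
manip.movel([*D,.13],rate=.15); st("up")
T=cw(0,-.033); q=quat(CY)
manip.movep([*T,.13],q); 
p,d,ci=snap("wrist"); cv2.imwrite("pics/hold.png",p); np.savez("hold.npz",p=p,d=d,ci=ci)
st("over")
E
```

```text
at die t 6.36 pos [ 0.4231 -0.1034  0.0244] F [ 0.5  0.3 -0. ] gap 1.001 gf 0.0
gripped t 7.29 pos [ 0.4228 -0.1033  0.0241] F [ 0.4 -0.1 -0.3] gap 0.312 gf 35.0
up t 8.15 pos [ 0.4216 -0.1029  0.129 ] F [-0.   0.5 -3.3] gap 0.315 gf 35.0
over t 9.47 pos [0.5881 0.1877 0.1297] F [ 0.2 -1.1 -2.9] gap 0.314 gf 35.0
```

View pics/hold.png

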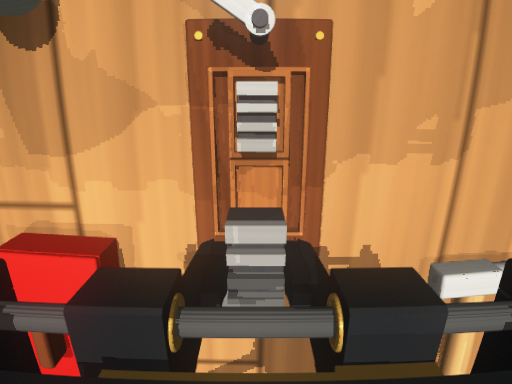

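The die is held square between the fingers at (256,255), and the empty cradle is ahead at (259,190). I lower it now.

Run:
```python
from h import *
T=cw(0,-.033)
manip.movel([*T,.042],rate=.10); st("low")
h=manip.movel([*T,.0335],rate=.02,force_limit=4); st(f"touch {h}")
z=status.read_state()["position"][2]
fingers.grip(0.46); st("rel")   # open just enough, then lift
manip.movel([*T,.12],rate=.15)
c=cw(-.06,0); manip.movep([*c,.33],quat(np.pi/2)); manip.pause(.2)
p,d,ci=snap("wrist"); cv2.imwrite("pics/placed.png",p[130:250,140:380]); C=cloud(d,ci)
rect(C,.030,.045,(.53,.63),(.225,.28),"stored"); rect(C,.030,.055,(.53,.63),(.15,.22),"placed"); rect(C,.011,.03,(.5,.68),(.1,.32),"curb"); st()
```

```text
low t 10.5 pos [0.5893 0.1894 0.0428] F [ 0.8  0.1 -1.9] gap 0.315 gf 35.0
touch True t 10.88 pos [0.5893 0.1894 0.036 ] F [0.8 0.7 4.3] gap 0.316 gf 35.0
rel t 11.28 pos [0.5877 0.189  0.0344] F [-1.1  0.   2.6] gap 0.458 gf 1.4
stored c [585.4 255. ] size [28.4 47.4] yaw 0.007 z 37.3 n 654
placed c [587.3 189.9] size [28.3 48. ] yaw 0.025 z 37.2 n 657
curb c [588.2 222. ] size [ 77.3 136.4] yaw 0.016 z 16.7 n 1951
 t 13.57 pos [0.5279 0.221  0.3291] F [ 0.1  0.2 -0.3] gap 0.461 gf 0.0
```

The die is seated flat: its top is at 37.2 mm, the same as the stored die's. Now the cover.

Run:
```python
from h import *
D=np.array([.5682,-.1600]); ya=-.068; zt=.0575
manip.movep([*D,.14],quat(ya)); manip.movel([*D,zt],rate=.12); st("at grip")
fingers.grip(0.0,55); st("gripped")
manip.movel([*D,.21],rate=.12); st("up")
q=quat(CY)
manip.movep([*CASE,.21],q); manip.pause(.3); st("over")
p,d,ci=snap("scene"); pt,dt,ct=snap("top")
C=cloud(dt,ct); rect(C,.185,.215,(.45,.75),(.05,.40),"top:cover")
C=cloud(d,ci); m=(C[...,2]>.175)&(C[...,2]<.20)&(abs(C[...,0]-.588)<.1)&(abs(C[...,1]-.222)<.12); print(m.sum(), np.median(C[m],0) if m.any() else 0)
cv2.imwrite("pics/coverhold.png",p[100:340,200:512])
```

```text
at grip t 15.97 pos [ 0.5686 -0.1599  0.0577] F [ 0.6 -0.1 -0.4] gap 0.46 gf 0.0
gripped t 16.49 pos [ 0.5688 -0.1602  0.058 ] F [1.  1.2 0.5] gap 0.157 gf 55.0
up t 17.92 pos [ 0.5675 -0.1598  0.2088] F [-0.5 -0.6 -3.7] gap 0.152 gf 55.0
over t 19.64 pos [0.5883 0.2213 0.2101] F [-0.2  0.4 -2.5] gap 0.155 gf 55.0
top:cover c [590.3 175.6] size [62.2 93.8] yaw -1.559 z 194.0 n 547
2063 [0.61352164 0.24983449 0.19293667]
```

View pics/coverhold.png

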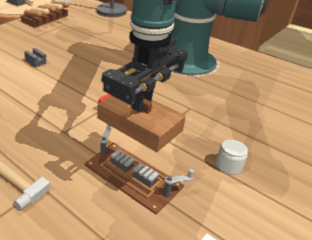

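The brown cover is held level above the case at (140,122) in the crop, and both dies are visible in their cradles at (122,160) and (146,176). I lower it under a force guard.

Run:
```python
from h import *
manip.movel([*CASE,.082],rate=.12); manip.pause(.2); st("low")
h=manip.movel([*CASE,.0635],rate=.02,force_limit=5); st(f"touch {h}"); manip.pause(.2); st()
```

```text
low t 21.16 pos [0.5887 0.2224 0.0831] F [-0.2  0.2 -2.9] gap 0.154 gf 55.0
touch True t 21.91 pos [0.5877 0.2221 0.0659] F [-0.2 -1.   5.1] gap 0.155 gf 55.0
 t 22.11 pos [0.5877 0.2221 0.066 ] F [-1.  -0.1  6.3] gap 0.155 gf 55.0
```

It touched at exactly the seated height. I release and check.

Run:
```python
from h import *
fingers.grip(0.35); manip.movel([*CASE,.15],rate=.15)
c=cw(-.06,0); manip.movep([*c,.33],quat(np.pi/2)); manip.pause(.2)
p,d,ci=snap("wrist"); cv2.imwrite("pics/covered.png",p[100:300,100:420]); C=cloud(d,ci)
X=(.5,.68)
r=rect(C,.044,.0535,(.52,.66),(.135,.31),"cover top")
P=r[2]; A=np.c_[P[:,:2]-r[0],np.ones(len(P))]; print("plane",np.linalg.lstsq(A,P[:,2],rcond=None)[0])
rect(C,.005,.011,X,(.1,.35),"board")
for s,yr,sg in(("R",(.08,.15),-1),("L",(.29,.37),1)):
    u=rect(C,.066,.085,X,yr,"stud"+s)[0]; v=u-cw(0,sg*.091); c_,s_=np.cos(CY),np.sin(CY)
    v=np.array([c_*v[0]+s_*v[1],-s_*v[0]+c_*v[1]]); print(s,"r",np.hypot(*v).round(4),"ang",np.arctan2(-v[0],-sg*v[1]).round(3))
st()
```

```text
cover top c [585.7 221.9] size [ 94.3 154.5] yaw 0.018 z 49.0 n 6629
plane [ 0.00093871 -0.00111315  0.04899097]
board c [586.5 221.8] size [108.5 207.5] yaw 0.005 z 7.9 n 1651
studR c [547.9 110.4] size [8.8 9.2] yaw -0.048 z 74.5 n 60
R r 0.0466 ang 2.016
studL c [547.4 337.5] size [9.  9.3] yaw -0.767 z 74.4 n 61
L r 0.046 ang 2.146
 t 24.89 pos [0.528  0.221  0.3293] F [ 0.6 -0.5  1. ] gap 0.351 gf 0.0
```

View pics/covered.png

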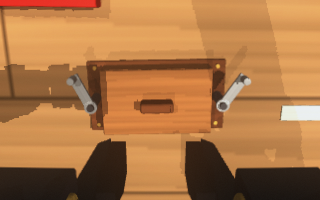

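The cover sits flat and square (top at 49.0 mm, yaw 0.018), with its grip at (155,106) in the crop and the studs at (73,82) and (247,80). Both bars measure radius 46 mm, at 2.15 rad left and 2.02 rad right. Next I swing them in.

```bash
cat > swing.py <<'E'
from h import *
import sys
def swing(sg,t0,k):
    P=lambda t: cw(-.046*np.sin(t), sg*(.091-.046*np.cos(t)))
    Q=lambda t: quat(CY-sg*k*max(t,0))
    z=.0745
    manip.movep([*P(t0),.13],Q(t0)); manip.movel([*P(t0),z],rate=.12,force_limit=8); st("down")
    fingers.grip(0.0,8); st("held")
    for t in np.linspace(t0,.12,9)[1:]: manip.movel([*P(t),z],Q(t),rate=.12)
    h=manip.movel([*P(-.06),z],Q(0),rate=.04,force_limit=10); st(f"end {h}")
    s=status.read_state()["position"][:2]; v=s-cw(0,sg*.091); print("angle",np.arctan2(-(np.cos(CY)*v[0]+np.sin(CY)*v[1]),.046))
    fingers.grip(0.30); manip.movel([*s,.13],rate=.12); st("up")
swing(*map(float,sys.argv[1:]))
E
python3 swing.py 1 2.146 0.85
```

```text
down t 28.48 pos [0.5474 0.3376 0.0744] F [ 0.5 -0.1 -0. ] gap 0.351 gf 0.0
held t 28.93 pos [0.5479 0.338  0.0754] F [0.4 0.  2. ] gap 0.107 gf 8.0
end False t 32.22 pos [0.5892 0.2662 0.0748] F [-4.2 -4.2  8.4] gap 0.11 gf 8.0
angle -0.042607678842960045
up t 33.27 pos [0.5891 0.2662 0.1301] F [ 1.2 -0.5 -0.2] gap 0.3 gf 0.0
```

```bash
python3 swing.py -1 2.016 0.95
python3 - <<'E'
from h import *
c=cw(-.06,0); manip.movep([*c,.33],quat(np.pi/2)); manip.pause(.2)
p,d,ci=snap("wrist"); cv2.imwrite("pics/locked.png",p[100:300,100:420]); C=cloud(d,ci)
X=(.5,.68)
r=rect(C,.044,.0515,(.52,.66),(.135,.31),"cover top")
for s,yr,sg in(("R",(.1,.2),-1),("L",(.25,.35),1)):
    u=rect(C,.0735,.085,X,yr,"stud"+s)[0]; v=u-cw(0,sg*.091); c_,s_=np.cos(CY),np.sin(CY)
    v=np.array([c_*v[0]+s_*v[1],-s_*v[0]+c_*v[1]]); print(s,"r",np.hypot(*v).round(4),"ang",np.arctan2(-v[0],-sg*v[1]).round(3))
st()
E
```

```text
down t 35.75 pos [0.5487 0.1108 0.0745] F [-0.1  0.2  0.2] gap 0.296 gf 0.0
held t 36.14 pos [0.5493 0.1108 0.0755] F [0.5 0.4 3.1] gap 0.106 gf 8.0
end False t 39.5 pos [0.5907 0.1777 0.0751] F [-4.2  1.8  9.1] gap 0.109 gf 8.0
angle -0.041309294385843
up t 40.56 pos [0.5906 0.1776 0.13  ] F [-1.  -0.3  0.1] gap 0.3 gf 0.0
cover top c [585.9 222.1] size [ 94.3 154.6] yaw 0.017 z 49.0 n 6059
studR c [588.9 177.3] size [8.7 9.2] yaw -0.014 z 74.9 n 44
R r 0.0461 ang -0.002
studL c [587.1 267.3] size [8.  8.7] yaw -1.554 z 75.2 n 40
L r 0.0459 ang 0.002
 t 42.12 pos [0.5279 0.2209 0.3291] F [-0.6  0.5  1. ] gap 0.303 gf 0.0
```

View pics/locked.png

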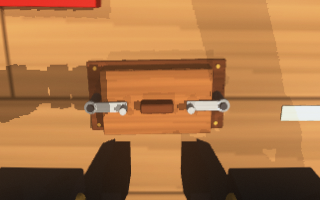

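Both bars point in over the cover, with studs at (123,107) and (190,107), and measure within 0.002 rad of locked. The cover is still flat at 49.0 mm and the arm is clear, so I hand in.

```bash
python3 -c "
from bench import job
print(job.close_job())"
```

```text
the job is handed in; nothing more can be done
None
```

The job is handed in at about 42 s: the loose die lies flat in the −y cradle beside the stored one, the wooden cover is squarely on and fully down, and both bars measured within 0.002 rad of locked.

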